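Lock the card terminal into its counter mount

TASK

Keeping it flat, slide the card terminal, in its forked cradle, along the counter mount until the cradle's edges sit squarely against both the side rail and the pair of front lugs, with the fork round the stud. Then take the round snap cap from the counter, press it straight down onto the stud through the click, and keep pressing until it is fully home over the fork; finish still holding the cap and pressing it firmly down. Leave the jars and the till roll where they stand.

Things in the scene. Friction and masses are not known exactly. Their poses are not given: they have to be found in the camera images.
- mount: Fixed grey painted metal counter plate, 6 mm thick, about 190 x 204 mm. Origin on the counter (z = 0) under the place where the cradle's centre belongs; x = the way the cradle slides home, z up. Home, the cradle's frame has the mount's x, y and yaw and lies 6 mm higher. Stud axis at x +80, y 0 mm.
- side_rail (a point): Mount's dark steel side rail, top 20 mm above the counter, at the mount's -y side: point on its stop face (y = -92 mm in the mount's frame; the rail runs x -39 to +39 mm). Push the cradle against it first: otherwise its fork runs into the stud instead of round it.
- front_lugs (a point): Point midway between the mount's two dark steel lugs, tops 20 mm above the counter: their stop faces lie at x = +46 mm in the mount's frame (lugs 12 mm deep, y from 47 to 83 and from -47 to -83 mm). The tray's long edge meets them; the fork passes between them.
- stud: Upright steel stud fixed on the mount, 15 mm diameter, tip tapered to 8 mm across and 29.8 mm above the counter. Origin on its axis at counter height; frame parallel to the mount's. The home cap rests on this tip.
- stud_balls (a point): On the stud's axis, 21.8 mm above the counter: height of four spring balls that stand 3.5 mm out of its side. They resist the cap with about 8 to 13 N until its inner lip passes them, 5 mm above home (the click: the force falls to nothing or pulls the cap down); the cap then runs on to a hard stop.
- cradle: Loose grey plastic cradle with the card terminal fixed in it, about 0.5 kg, lying on the mount. Origin: centre of the tray's underside. Tray 92 (x) x 184 mm (y), rim 16 mm high; terminal top 48 mm. Starts 38 to 55 mm short of the lugs, 12 to 25 mm off the rail, turned up to 7 degrees. The hand grip is on the -x side, the fork on the +x side.
- cradle_grip (a point): Top centre of the cradle's upright hand grip, at x -70, y 0 mm of the cradle, 39 mm above its underside: a post 14 mm (x) x 28 mm (y) standing on a 5 mm thick foot. It can be pinched from above along y; the cradle may also just be pushed.
- cradle_fork (a point): Inner end of the slot of the cradle's flat fork (x +69 mm, top 5 mm above the underside). The fork is 50 mm wide and reaches to x +101 mm; its slot is 22 mm wide and open towards +x. Home, it straddles the stud.
- cap: Loose white plastic snap cap standing on the counter, 37 mm high, round. Origin: centre of its underside, z up. Flange 46 mm diameter, 7 mm thick; ribbed knob 31 mm diameter from 10 to 37 mm up (grip here). Socket below: mouth 24 mm, inner lip 17 mm wide. Home on the stud, its underside is 11.8 mm above the counter.
- jam_jar: Bystander: glass jar of jam, 75 mm diameter, 92 mm high; origin at the centre of its underside. Leave it where it stands.
- honey_jar: Bystander: glass jar of honey, 68 mm diameter, 112 mm high; origin at the centre of its underside. Leave it where it stands.
- jar_olives: Bystander: glass jar of olives, 65 mm diameter, 94 mm high; origin at the centre of its underside. Leave it where it stands.
- till_roll: Bystander: white paper till roll standing on end, 52 mm diameter, 57 mm high; origin at the centre of its underside. Leave it where it stands.

How it is judged:
By the outcome, as a careful person would: the job done as asked, in the order asked, and still so for the second after the job is handed in, while the arm keeps its last pose, push and grip.
It also fails if it takes over 61 s, if anything falls off the work surface, if the arm or the gripper's body presses on something with over 40 N, if the wrist force passes 120 N, or if a joint passes its speed limit or range.

ROBOT

A 6-joint arm with a two-finger parallel gripper is mounted at the origin on the work surface; the furniture and walls round the work are solid. World frame = base frame: x ahead of the robot, y to its left, z up, the work surface at z = 0. Lengths are in m, angles in rad, forces in N, time in s.
With the tool pointing down it reaches from about 0.35 to 0.8 m from the base axis. Payload 7.3 kg.
Tool frame: the origin (TCP) lies midway between the tips of the shut fingers; the grasp point (between the pads) lies 19 mm behind it; z points along the fingers, y is the line along which they close (so a half turn about z gives the same grasp; the last joint's range is limited). The gripper opens to 85 mm and grips with 20 to 120 N. Pads are 22 mm wide; open, the fingers measure 114 mm over their backs; the gripper's body (76 mm by 85 mm) begins 54 mm behind the grasp point. The pads swing forward as they close: fully open they stand 13 mm farther back than shut.
Start: joints at [0.999, 0.342, 1.524, -0, 1.275, -0.146], TCP at [0.217, 0.478, 0.231] pointing down, gripper open.
Joint ranges: [-2.53, 2.53], [-0.77, 2.02], [0.04, 2.7], [-1, 4.14], [0.28, 2.66], [-3.11, 3.11]. Speed limits (rad/s): [2.57, 2.57, 3.14, 3.14, 3.14, 3.14].

INTERFACE

Orientations are given as a unit quaternion [x, y, z, w].
In Python, from cell import r gives the robot as it stands.
- The arm moves only by the shell command python3 inch.py 'ROWS' [OPENING] [FORCE]. ROWS is 1 to 20 rows, parted by semicolons, with the numbers parted by commas; each row has 6 numbers: dx, dy, dz in units of 5 mm, then a rotation vector rx, ry, rz in units of 0.05 rad; each row is the pose to reach, as a shift and turn from the pose commanded when the command began, along the tool's axes at that moment; what a row does not reach only later rows make up. A row lasts 1/8 s, in which the tool goes at most 0.0625 m and 0.188 rad, less where a joint would pass 70% of its speed; a pose out of reach is approached as far as the arm can. OPENING is the finger opening in m, set as the command begins (- or left out keeps the last). The fingers move at their own pace and stop on an object; FORCE is the grip in N (left out, the last holds). Time passes only in rows, so rows that do not move let the fingers close. It prints the time, the measured TCP pose, the force, the opening and the grip force at its end. Input that does not fit is refused with a message, and nothing moves.
- r.read_state(): the state, without advancing time (a new reading comes with each control period).
- r.capture(name): name is "scene" or "top" or "wrist"; returns the picture (384x512x3 uint8, red, green, blue); there is no depth.
- r.calibration(name): a dict with "mtx" (3x3 intrinsics, pixels), "position" and "orientation" of the camera in the world; the wrist camera has in their place "T_tool_cam" (4x4, takes a point from camera to tool coordinates, whose origin is the TCP and whose axes are the flange's). Camera axes: x right, y up, looking along -z (the intrinsics and any distortion apply to the point x, -y, -z); pixel columns grow to the right and rows downward; lengths in m; the calibration is good to about 2 mm. A picture is of the moment at which its call begins: read the wrist's pose just before it. calibration takes no time and is no camera call.
- r.hand_in(): hands the job in; it is judged then, once.
The state is a dict: "clock": time; "joints": joint angles; "qvel": joint speeds; "tau": joint torques, N m; "ee_pos": TCP position; "tool_rot": TCP orientation; "contact_force": force on the tool from outside, world axes, zero at the start; "moment": the same for the moment, N m; "gripper_width": finger opening in m; "finger_force": force on a finger pad.
Only numpy, scipy, OpenCV 4.12 (cv2) and the standard library are available. Lean on these libraries where they do the work, as an engineer would, in place of code of your own. Each camera call takes 0.05 s, during which the arm holds its last target. There are 200 camera calls.

## Working session

There is one attempt and no reset: what is moved stays moved. The work goes in short steps, Python scripts to look and compute and a shell command to move; the robot and the scene stay as the last step left them, time stands still between calls to the robot, and variables do not carry over. Pictures are saved under pics/ and viewed, at most 10 in all, crops included, and the job is handed in when it is done.

```bash
ls; mkdir -p pics; python3 - <<'E'
from cell import r
import cv2,numpy as np
s=r.read_state();print(s)
for n in("scene","top"):
    c=r.calibration(n);print(n,c)
    cv2.imwrite(f"pics/{n}0.png",cv2.cvtColor(r.capture(n),cv2.COLOR_RGB2BGR))
print(r.calibration("wrist"))
a=cv2.imread("pics/scene0.png");b=cv2.imread("pics/top0.png")
cv2.imwrite("pics/w0.png",cv2.cvtColor(r.capture("wrist"),cv2.COLOR_RGB2BGR))
E
```

```text
cell.py
inch.py
pics
{'clock': 0.0, 'joints': array([ 9.99027321e-01,  3.42762957e-01,  1.52500359e+00, -4.48822433e-05,
        1.27540724e+00, -1.46006688e-01]), 'qvel': array([-0.00091886,  0.00174822,  0.00031514,  0.00164476,  0.00021786,
        0.00080185]), 'tau': array([-9.29199041e-05, -4.33697855e+01, -2.46008313e+01, -5.98142447e-05,
        8.02032795e-03, -9.37933549e-06]), 'ee_pos': array([0.21661024, 0.47779346, 0.23060977]), 'tool_rot': array([ 2.11270425e-01,  9.77427328e-01, -7.47736526e-04, -2.57576569e-04]), 'contact_force': array([ 0.34933916, -0.39541467,  0.89334859]), 'moment': array([ 0.01468124, -0.02626104,  0.01062774]), 'finger_force': 0.0, 'gripper_width': 0.08515713364977072}
scene {'mtx': array([[475.4226077 ,   0.        , 262.53495016],
       [  0.        , 475.4226077 , 186.50275007],
       [  0.        ,   0.        ,   1.        ]]), 'position': array([-0.09060754, -0.71028353,  0.73523896]), 'orientation': array([ 0.42065296, -0.14112162, -0.30256538,  0.84355792])}
top {'mtx': array([[408.33028883,   0.        , 257.21222729],
       [  0.        , 408.33028883, 190.35979373],
       [  0.        ,   0.        ,   1.        ]]), 'position': array([ 0.41340569, -0.03146774,  0.99959985]), 'orientation': array([-0.01621802,  0.01645195,  0.71373497, -0.70003479])}
{'mtx': array([[343.56001557,   0.        , 259.73854095],
       [  0.        , 343.56001557, 190.97034267],
       [  0.        ,   0.        ,   1.        ]]), 'T_tool_cam': array([[ 8.95432763e-04,  9.52229296e-01,  3.05382656e-01,
         7.69690040e-02],
       [ 9.99999572e-01, -7.81401986e-04, -4.95635602e-04,
        -5.82553009e-04],
       [-2.33332127e-04,  3.05382969e-01, -9.52229588e-01,
        -1.43811082e-01],
       [ 0.00000000e+00,  0.00000000e+00,  0.00000000e+00,
         1.00000000e+00]])}
```

View pics/top0.png

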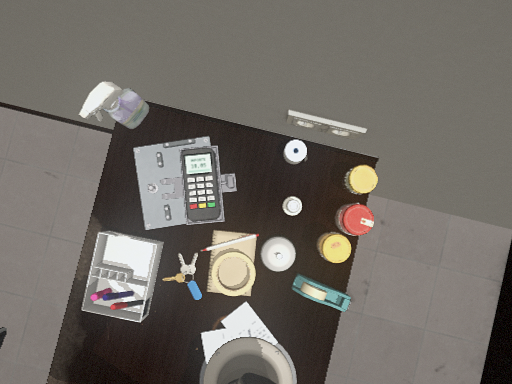

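View pics/scene0.png

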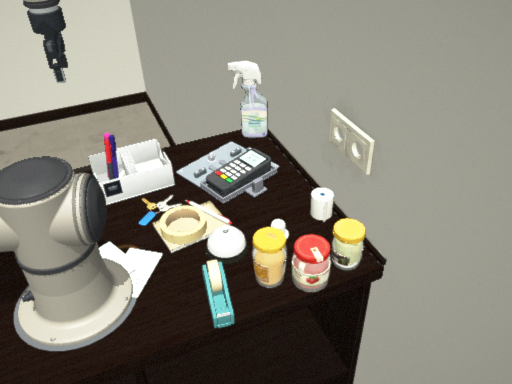

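The top view shows the mount at about (180,185), with its +x to image left. The cradle is at (203,185), the grip at (229,183), the stud at (152,188) and the cap at (292,206). Next I'll enlarge both views.

```bash
python3 - <<'E'
import cv2
b=cv2.imread("pics/top0.png")[130:235,125:310]
cv2.imwrite("pics/topc.png",cv2.resize(b,None,fx=4.3,fy=4.3,interpolation=cv2.INTER_CUBIC))
a=cv2.imread("pics/scene0.png")[135:245,170:300]
cv2.imwrite("pics/scc.png",cv2.resize(a,None,fx=5.4,fy=5.4,interpolation=cv2.INTER_CUBIC))
E
```

```text
(no output)
```

View pics/topc.png

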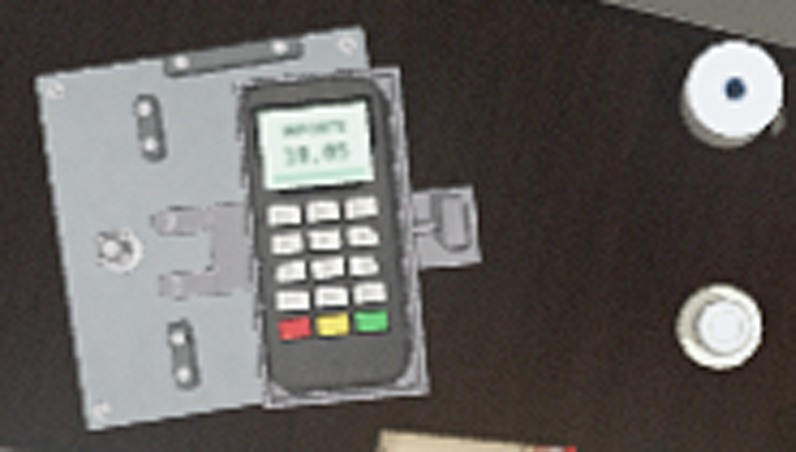

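View pics/scc.png

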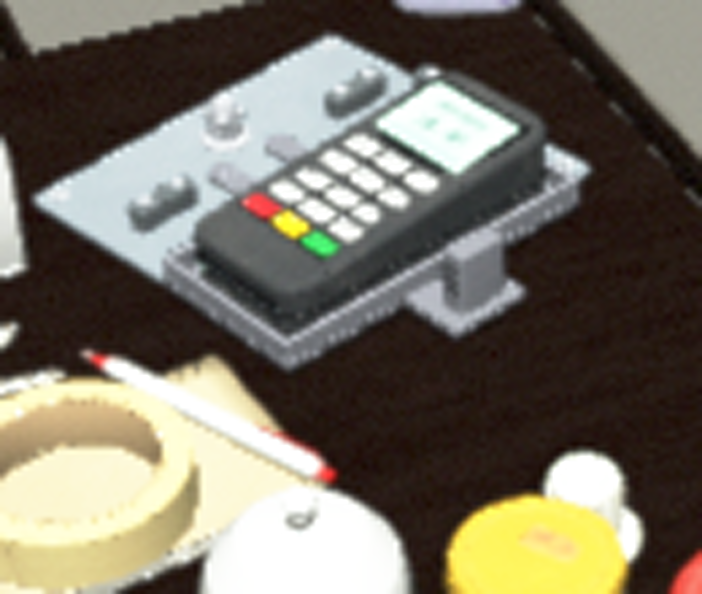

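The crops give these pixel positions:

| Feature | Top crop (px) | Scene crop (px) |
|---|---|---|
| Lugs | (149,127), (182,355) | – |
| Rail | (168,63) to (302,47) | – |
| Stud tip | (118,247) | (226,106) |
| Grip top | (457,222) | (478,244) |
| Cap top | (724,325) | (584,478) |
| Tray corners | (240,85), (398,68), (428,392), (268,405) | – |

```bash
cat > h.py <<'E'
from cell import r
import numpy as np
from scipy.spatial.transform import Rotation as R
def ray(cal,uv):
    K=cal["mtx"];d=np.array([(uv[0]-K[0,2])/K[0,0],-(uv[1]-K[1,2])/K[1,1],-1])
    if "T_tool_cam" in cal:
        s=r.read_state();T=cal["T_tool_cam"];Q=R.from_quat(s["tool_rot"]).as_matrix()
        return s["ee_pos"]+Q@T[:3,3],Q@T[:3,:3]@d
    return cal["position"],R.from_quat(cal["orientation"]).as_matrix()@d
def atz(ry,z): o,d=ry; return o+d*(z-o[2])/d[2]
def tri(r1,r2):
    A=np.stack([r1[1],-r2[1]],1);t=np.linalg.lstsq(A,r2[0]-r1[0],rcond=None)[0]
    p,q=r1[0]+t[0]*r1[1],r2[0]+t[1]*r2[1];return (p+q)/2,np.linalg.norm(p-q)
def crop(uv,o,k): return (o[0]+(uv[0]+.5)/k-.5,o[1]+(uv[1]+.5)/k-.5)
E
python3 - <<'E'
from h import *
np.set_printoptions(precision=4,suppress=True)
ct,cs=r.calibration("top"),r.calibration("scene")
T=lambda u,v:ray(ct,crop((u,v),(125,130),4.303)); S=lambda u,v:ray(cs,crop((u,v),(170,135),5.4))
for n,a,b in(("stud",(118,247),(226,106)),("grip",(457,222),(478,244)),("cap",(724,325),(584,478))): print(n,*tri(T(*a),S(*b)))
print("cap@37",atz(T(724,325),.037),"stud@30",atz(T(118,247),.0298),"grip@45",atz(T(457,222),.045))
l1,l2=atz(T(149,127),.02),atz(T(182,355),.02)
r1,r2=atz(T(168,63),.02),atz(T(302,47),.02)
print("lugs",l1,l2,np.linalg.norm(l1-l2),"rail",r1,r2,np.linalg.norm(r1-r2))
e=l2-l1;print("yaw of y axis from lugs",np.degrees(np.arctan2(e[1],e[0]))-90, "rail x yaw",np.degrees(np.arctan2(*(r1-r2)[[1,0]])))
c=[atz(T(*p),.006) for p in((37,77),(362,27),(88,430))];print("plate",c, np.degrees(np.arctan2(*(c[0]-c[1])[[1,0]])),np.degrees(np.arctan2(*(c[2]-c[0])[[1,0]]))-90,np.linalg.norm(c[0]-c[1]),np.linalg.norm(c[2]-c[0]))
k=[atz(T(*p),.022) for p in((240,85),(398,68),(428,392),(268,405))];k=np.array(k);print("tray",k,k.mean(0))
e=k[3]-k[0]+k[2]-k[1];f=k[0]-k[1]+k[3]-k[2]
print("yaw",np.degrees(np.arctan2(e[1],e[0]))-90,np.degrees(np.arctan2(f[1],f[0])))
E
```

```text
stud [0.4703 0.2189 0.0275] 0.0020733007253347616
grip [0.4801 0.0294 0.044 ] 0.0004979916034467311
cap [ 0.4207 -0.1151  0.0353] 0.0017881088675241327
cap@37 [ 0.4214 -0.1155  0.037 ] stud@30 [0.471  0.2177 0.0298] grip@45 [0.4802 0.0292 0.045 ]
lugs [0.5386 0.2024 0.02  ] [0.4107 0.1851 0.02  ] 0.12905532659976945 rail [0.5745 0.1914 0.02  ] [0.5821 0.1161 0.02  ] 0.0756620191341125
yaw of y axis from lugs -262.29071909275103 rail x yaw 95.74882914169692
plate [array([0.5702, 0.2692, 0.006 ]), array([0.5953, 0.0839, 0.006 ]), array([0.3695, 0.2415, 0.006 ])] 97.70465968080744 -262.1511289723602 0.18693939829532863 0.20261268812718689
tray [[0.561  0.1508 0.022 ]
 [0.5688 0.0623 0.022 ]
 [0.3876 0.0483 0.022 ]
 [0.3821 0.1372 0.022 ]] [0.4749 0.0996 0.022 ]
yaw -265.6193175671397 94.29726347601053
```

```bash
cat > go.py <<'E'
import sys
from h import *
# go.py x y z yawdeg(of tool y in world): prints tool-frame shift & rotvec
x,y,z,a=map(float,sys.argv[1:]);s=r.read_state();Q=R.from_quat(s["tool_rot"])
a=np.radians(a);Y=np.array([np.cos(a),np.sin(a),0]);Z=np.array([0,0,-1.]);X=np.cross(Y,Z)
G=R.from_matrix(np.stack([X,Y,Z],1))
print(np.round(Q.inv().apply(np.array([x,y,z])-s["ee_pos"]),4),np.round((Q.inv()*G).as_rotvec(),4),s["clock"])
E
python3 go.py 0.480 0.030 0.2 4.4
```

```text
[-0.4248 -0.2991  0.0311] [-1.1000e-03  5.0000e-04  1.0682e+00] 0.15
```
Distance 0.52 → 9 rows min at 0.0625... 6 rows rot. Linear path through intermediate: rotating fine. Give 12 rows of the target (last).

The manual's scale: shifts go in units of 5 mm and turns go in units of 0.05 rad. Converting my numbers, -0.425 m is -85, -0.299 m is -59.8, 1.068 rad is 21.36.

```bash
python3 inch.py '-85,-59.8,6.2,0,0,21.36;-85,-59.8,6.2,0,0,21.36;-85,-59.8,6.2,0,0,21.36;-85,-59.8,6.2,0,0,21.36;-85,-59.8,6.2,0,0,21.36;-85,-59.8,6.2,0,0,21.36;-85,-59.8,6.2,0,0,21.36;-85,-59.8,6.2,0,0,21.36;-85,-59.8,6.2,0,0,21.36;-85,-59.8,6.2,0,0,21.36;-85,-59.8,6.2,0,0,21.36;-85,-59.8,6.2,0,0,21.36' 0.085; python3 - <<'E'
from h import *
import cv2
s=r.read_state();print(s["ee_pos"],s["tool_rot"],s["contact_force"],s["joints"])
cv2.imwrite("pics/w1.png",cv2.cvtColor(cv2.resize(r.capture("wrist"),None,fx=1.5625,fy=1.5625,interpolation=cv2.INTER_CUBIC),cv2.COLOR_RGB2BGR))
E
```

```text
clock: 1.65
ee_pos: [0.4798, 0.0316, 0.2005]
tool_rot: [0.679, 0.734, 0.0, -0.0]
contact_force: [-0.3, 0.8, 0.8]
gripper_width: 0.0849
finger_force: 0.0
[0.47982344 0.03163821 0.20050314] [ 6.78621645e-01  7.34488014e-01  1.17795890e-04 -7.69012661e-05] [-0.31007917  0.77471382  0.82812161] [-9.38997753e-02  2.90675058e-01  1.68982966e+00  3.05910030e-04
  1.16106726e+00 -1.73049176e-01]
```

View pics/w1.png

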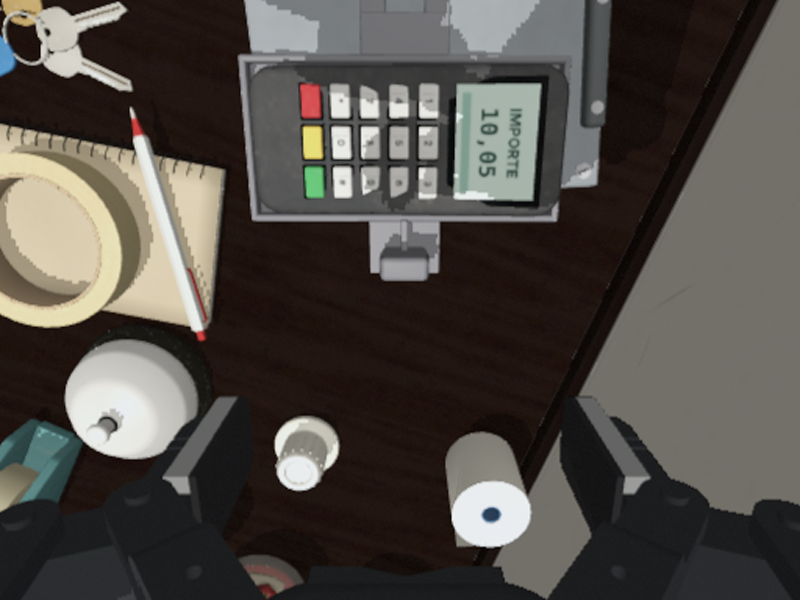

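The grip's top face is centred at (404,268) and the cap top at (300,472), both in the enlarged picture. The rail's edge runs along u≈583 and the tray's front edge along v≈57 to 62.

```bash
python3 - <<'E'
from h import *
np.set_printoptions(precision=4,suppress=True)
cw,ct=r.calibration("wrist"),r.calibration("top")
W=lambda u,v:ray(cw,crop((u,v),(0,0),1.5625));T=lambda u,v:ray(ct,crop((u,v),(125,130),4.303))
print("grip",*tri(W(404,268),T(457,222)),atz(W(404,268),.045))
print("cap",*tri(W(300,472),T(724,325)),atz(W(300,472),.037))
k=np.array([atz(W(*p),.022) for p in((569,57),(557,218),(254,219),(240,58))]);print(k,k.mean(0))
e=k[3]-k[0]+k[2]-k[1];print(np.degrees(np.arctan2(-e[1],-e[0])))
print("rail",atz(W(586,5),.02),atz(W(583,122),.02))
E
python3 go.py .4800 .0292 .021 4.4
```

```text
grip [0.4802 0.0296 0.039 ] 0.0008136111273122026 [0.4797 0.0312 0.045 ]
cap [ 0.4216 -0.1154  0.039 ] 0.00038701833441709123 [ 0.4214 -0.1169  0.037 ]
[[0.5614 0.1521 0.022 ]
 [0.5695 0.0636 0.022 ]
 [0.3877 0.0485 0.022 ]
 [0.3806 0.1371 0.022 ]] [0.4748 0.1003 0.022 ]
4.748252062241501
rail [0.5666 0.1786 0.02  ] [0.5758 0.1191 0.02  ]
[-0.0024 -0.0002  0.1796] [ 0.0003 -0.0002  0.0022] 1.7
```

```bash
python3 inch.py '-0.32,0,10,0,0,0;-0.32,0,20,0,0,0;-0.32,0,28,0,0,0;-0.32,0,33,0,0,0;-0.32,0,35.9,0,0,0;-0.32,0,35.9,0,0,0;-0.32,0,35.9,0,0,0' && python3 inch.py '0,0,0,0,0,0;0,0,0,0,0,0;0,0,0,0,0,0;0,0,0,0,0,0;0,0,0,0,0,0;0,0,0,0,0,0' 0.02 40; python3 -c "
from h import *
s=r.read_state();print(s['ee_pos'],s['moment'])"
```

```text
clock: 2.58
ee_pos: [0.4812, 0.0289, 0.0218]
tool_rot: [0.679, 0.734, 0.001, 0.001]
contact_force: [0.8, -0.2, 0.4]
gripper_width: 0.0852
finger_force: 0.0
clock: 3.32
ee_pos: [0.4804, 0.0287, 0.0211]
tool_rot: [0.679, 0.734, -0.0, 0.0]
contact_force: [-1.4, -0.1, 5.3]
gripper_width: 0.0269
finger_force: 43.7
[0.48044555 0.02865565 0.02114812] [-0.03417983  0.39768296  0.07453978]
```

Converted, 0.01 m is 2, 0.006 m is 1.2, -0.058 rad is -1.16.

```bash
python3 inch.py '0,0.6,0,0,0,-0.4;0,1.2,0,0,0,-0.8;0,2,0,0,0,-1.16;0,2,0,0,0,-1.16;0,2,0,0,0,-1.16' - 60; python3 inch.py '0,0.4,0,0,0,0;0,0.6,0,0,0,0;0,0.8,0,0,0,0;0,0.8,0,0,0,0;0,0.8,0,0,0,0'; python3 -c "
from h import *
s=r.read_state();Q=R.from_quat(s['tool_rot']);print(s['ee_pos'],Q.inv().apply(s['contact_force']),Q.inv().apply(s['moment']),Q.apply([0,1,0]))"
```

```text
clock: 3.95
ee_pos: [0.489, 0.0295, 0.021]
tool_rot: [0.657, 0.754, -0.001, -0.001]
contact_force: [-6.4, -1.5, 8.8]
gripper_width: 0.0267
finger_force: 61.3
clock: 4.58
ee_pos: [0.4922, 0.0301, 0.0209]
tool_rot: [0.657, 0.754, -0.001, -0.002]
contact_force: [-8.8, -1.5, 11.0]
gripper_width: 0.0268
finger_force: 61.4
[0.49217323 0.03009114 0.02093483] [ -0.28817289  -8.99826981 -10.91416016] [ 1.02069715  0.27315032 -0.47916057] [ 0.99072848  0.1357822  -0.00450197]
```

```bash
cat > st.py <<'E'
from h import *
np.set_printoptions(precision=4,suppress=True)
s=r.read_state();Q=R.from_quat(s['tool_rot']);print(s['ee_pos'],"F",Q.inv().apply(s['contact_force']),"M",Q.inv().apply(s['moment']),"yawY",np.degrees(np.arctan2(*Q.apply([0,1,0])[[1,0]])))
E
python3 inch.py '0,0,-0.1,0,0,0;0,0,-0.1,0,0,0;0,0,-0.1,0,0,0';python3 st.py; python3 inch.py '0,0.2,0,0,0,0;0,0.4,0,0,0,0;0,0.4,0,0,0,0';python3 st.py
```

```text
clock: 4.95
ee_pos: [0.4928, 0.0302, 0.0212]
tool_rot: [0.658, 0.753, -0.001, -0.001]
contact_force: [-6.9, 0.2, 4.4]
gripper_width: 0.0269
finger_force: 60.8
[0.4928 0.0302 0.0212] F [ 1.1025 -6.8295 -4.4131] M [ 0.6361  0.1809 -0.3027] yawY 7.778742035703391
clock: 5.32
ee_pos: [0.4947, 0.0304, 0.0212]
tool_rot: [0.657, 0.753, -0.001, -0.001]
contact_force: [-6.0, 0.1, 5.7]
gripper_width: 0.0269
finger_force: 60.9
[0.4947 0.0304 0.0212] F [ 0.9186 -5.9315 -5.645 ] M [ 0.6863  0.1792 -0.2208] yawY 7.7859253090160605
```

```bash
for i in 1; do python3 inch.py '0,0.2,0,0,0,0;0,0.4,0,0,0,0;0,0.4,0,0,0,0';python3 st.py; done; python3 inch.py '0,0.2,0,0,0,0;0,0.4,0,0,0,0;0,0.4,0,0,0,0';python3 st.py
```

```text
clock: 5.7
ee_pos: [0.4962, 0.0306, 0.0211]
tool_rot: [0.657, 0.754, -0.001, -0.002]
contact_force: [-7.9, -1.9, 6.2]
gripper_width: 0.0267
finger_force: 61.0
[0.4962 0.0306 0.0211] F [-0.8176 -8.0848 -6.1768] M [ 0.9231  0.0893 -0.2569] yawY 7.7932961155231855
clock: 6.08
ee_pos: [0.4965, 0.0305, 0.021]
tool_rot: [0.657, 0.754, -0.003, -0.003]
contact_force: [-14.8, -5.2, 11.6]
gripper_width: 0.0268
finger_force: 61.6
[0.4965 0.0305 0.021 ] F [ -3.0892 -15.4266 -11.4611] M [ 1.604  -0.2022 -0.4727] yawY 7.82776065530238
```

```bash
python3 inch.py '0.4,-0.1,-0.08,0,0,0;1,-0.1,-0.08,0,0,0;1.6,-0.1,-0.08,0,0,0;2.2,-0.1,-0.08,0,0,0;2.8,-0.1,-0.08,0,0,0;2.8,-0.1,-0.08,0,0,0';python3 st.py
```

```text
clock: 6.82
ee_pos: [0.4939, 0.0416, 0.0213]
tool_rot: [0.658, 0.753, -0.004, -0.002]
contact_force: [-15.0, -21.0, 10.1]
gripper_width: 0.0266
finger_force: 61.6
[0.4939 0.0416 0.0213] F [-18.8344 -17.7514  -9.8721] M [ 1.9697 -2.8985  0.3545] yawY 7.74595120918253
```

```bash
python3 inch.py '0,-0.3,-0.12,0,0,0;0,-0.3,-0.12,0,0,0;0.6,-0.3,-0.12,0,0,0;1.2,-0.3,-0.12,0,0,0;1.2,-0.3,-0.12,0,0,0';python3 st.py
```

```text
clock: 7.45
ee_pos: [0.4929, 0.049, 0.0215]
tool_rot: [0.658, 0.753, -0.003, -0.002]
contact_force: [-8.7, -9.0, 0.9]
gripper_width: 0.0263
finger_force: 60.5
[0.4929 0.049  0.0215] F [-7.761  -9.8168 -0.8812] M [ 1.0849 -1.371   0.351 ] yawY 7.721290120267852
```

```bash
python3 inch.py '0.6,-0.06,0,0,0,0;1.2,-0.06,0,0,0,0;1.8,-0.06,0,0,0,0;2.4,-0.06,0,0,0,0;3,-0.06,0,0,0,0;3.4,-0.06,0,0,0,0;3.4,-0.06,0,0,0,0';python3 st.py;python3 inch.py '0.2,0,0,0,0,0;0.4,0,0,0,0,0;0.4,0,0,0,0,0';python3 st.py
```

```text
clock: 8.32
ee_pos: [0.4905, 0.0659, 0.0215]
tool_rot: [0.658, 0.753, -0.003, -0.002]
contact_force: [-7.7, -8.9, 2.0]
gripper_width: 0.0267
finger_force: 60.5
[0.4905 0.0659 0.0215] F [-7.7721 -8.8118 -1.9291] M [ 0.9892 -1.3187  0.4115] yawY 7.700046027581828
clock: 8.7
ee_pos: [0.4902, 0.0677, 0.0216]
tool_rot: [0.658, 0.753, -0.003, -0.002]
contact_force: [-8.1, -11.3, 1.9]
gripper_width: 0.0267
finger_force: 60.5
[0.4902 0.0677 0.0216] F [-10.0718  -9.546   -1.8305] M [ 0.9983 -1.4098  0.4555] yawY 7.696786436655813
```

```bash
python3 inch.py '0.2,0,0,0,0,0;0.4,0,0,0,0,0;0.6,0,0,0,0,0;0.6,0,0,0,0,0';python3 st.py;python3 inch.py '0.2,0,0,0,0,0;0.4,0,0,0,0,0;0.4,0,0,0,0,0';python3 st.py
```

```text
clock: 9.2
ee_pos: [0.4897, 0.0706, 0.0215]
tool_rot: [0.658, 0.753, -0.003, -0.002]
contact_force: [-8.1, -10.7, 1.5]
gripper_width: 0.0268
finger_force: 60.5
[0.4897 0.0706 0.0215] F [-9.5279 -9.5138 -1.4312] M [ 1.1035 -1.4969  0.4753] yawY 7.688418800592898
clock: 9.57
ee_pos: [0.4897, 0.0707, 0.0216]
tool_rot: [0.658, 0.753, -0.004, -0.001]
contact_force: [-7.9, -22.1, 2.9]
gripper_width: 0.0267
finger_force: 60.6
[0.4897 0.0707 0.0216] F [-20.8297 -10.8406  -2.8053] M [ 1.2949 -3.2629  0.5272] yawY 7.715482846494482
```

```bash
python3 inch.py '0.16,0.1,0,0,0,0;0.16,0.1,0,0,0,0;0.16,0.1,0,0,0,0';python3 st.py;python3 inch.py '0,0,0,0,0,0;0,0,0,0,0,0;0,0,0,0,0,0' 0.05; python3 st.py; python3 inch.py '0,0,-12,0,0,0;-6,0,-16,0,0,0;-16,0,-16,0,0,0;-16,0,-16,0,0,0;-16,0,-16,0,0,0' 0; python3 - <<'E'
from h import *
import cv2
b=r.capture("top")[130:235,125:265]
w=r.capture("wrist")[:200]
s=r.read_state();print(s["ee_pos"],s["tool_rot"])
b=cv2.resize(b,(784,588),interpolation=cv2.INTER_CUBIC)
cv2.imwrite("pics/t2.png",b[:,:,::-1]);np.save("w2.npy",w)
cv2.imwrite("pics/w2.png",cv2.resize(w,None,fx=1.5625,fy=1.5625,interpolation=cv2.INTER_CUBIC)[:,:,::-1])
E
```

```text
clock: 9.95
ee_pos: [0.4897, 0.0707, 0.0216]
tool_rot: [0.658, 0.753, -0.004, -0.001]
contact_force: [-8.8, -26.7, 3.0]
gripper_width: 0.0267
finger_force: 60.7
[0.4897 0.0707 0.0216] F [-25.3418 -12.2888  -2.7736] M [ 1.6049 -3.9888  0.4907] yawY 7.72607448473181
clock: 10.32
ee_pos: [0.4928, 0.0753, 0.0223]
tool_rot: [0.658, 0.753, 0.0, 0.0]
contact_force: [-0.0, 0.3, 0.8]
gripper_width: 0.0501
finger_force: 0.0
[0.4928 0.0753 0.0223] F [ 0.278   0.0023 -0.8216] M [ 0.0275 -0.0304  0.0742] yawY 7.755787744387003
clock: 10.95
ee_pos: [0.5031, -0.0038, 0.1021]
tool_rot: [0.658, 0.753, 0.0, -0.0]
contact_force: [-0.6, -0.6, -0.2]
gripper_width: 0.0
finger_force: 0.0
[ 0.50302782 -0.0032809   0.10203179] [ 6.57380882e-01  7.53558369e-01 -6.44927454e-05 -3.96212323e-04]
```

View pics/t2.png

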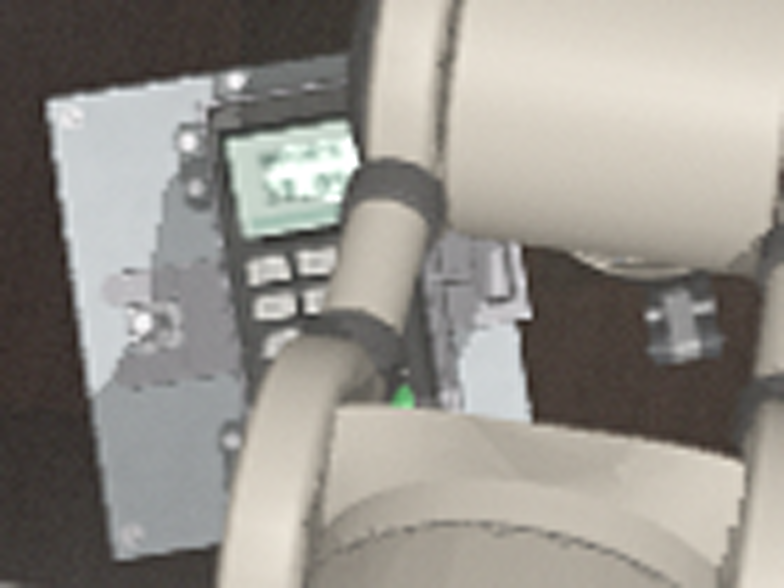

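View pics/w2.png

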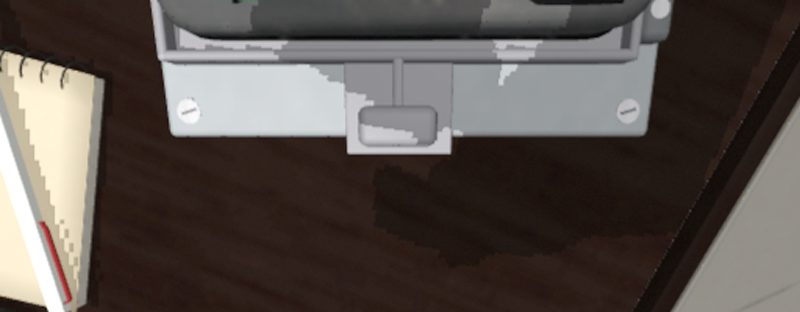

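The fork straddles the stud, with the stud at (143,322) inside the slot, and the tray edge looks parallel to the plate. I'll push once more, freely, at the grip's back face so the tray squares itself against the lugs.

```bash
python3 go.py .4931 .0459 .024 7.75
```

```text
[ 0.05   -0.0031  0.0781] [-0.0006 -0.0005  0.0009] 11.05
```

Converted, 0.07 m is 14, -0.003 m is -0.6.

```bash
python3 inch.py '4,-0.6,8,0,0,0;8,-0.6,14,0,0,0;10,-0.6,15.6,0,0,0;10,-0.6,15.6,0,0,0;10,-0.6,15.6,0,0,0'; python3 inch.py '0.6,0,0,0,0,0;1.2,0,0,0,0,0;1.6,0,0,0,0,0;1.8,0,0,0,0,0;2,0,0,0,0,0;2,0,0,0,0,0';python3 st.py
```

```text
clock: 11.68
ee_pos: [0.4947, 0.0447, 0.0254]
tool_rot: [0.658, 0.753, 0.001, 0.001]
contact_force: [-0.6, 0.3, 0.5]
gripper_width: -0.0
finger_force: 0.0
clock: 12.42
ee_pos: [0.4923, 0.0548, 0.0243]
tool_rot: [0.658, 0.753, 0.0, -0.0]
contact_force: [0.3, -0.2, 0.3]
gripper_width: 0.0002
finger_force: 0.0
[0.4923 0.0548 0.0243] F [-0.2411  0.2356 -0.2675] M [-0.0099 -0.0331  0.0292] yawY 7.742235466975458
```

Converted, 0.003 m is 0.6, 0.002 m is 0.4.

```bash
python3 inch.py '0.2,0,0,0,0,0;0.4,0,0,0,0,0;0.6,0,0,0,0,0;0.6,0,0,0,0,0';python3 st.py; python3 inch.py '0.2,0,0,0,0,0;0.4,0,0,0,0,0;0.4,0,0,0,0,0';python3 st.py
```

```text
clock: 12.92
ee_pos: [0.4921, 0.0561, 0.0243]
tool_rot: [0.658, 0.753, -0.001, 0.001]
contact_force: [-0.3, -10.0, -0.6]
gripper_width: 0.0001
finger_force: 5.1
[0.4921 0.0561 0.0243] F [-9.8368 -1.6512  0.6363] M [ 0.2421 -1.6264  0.0075] yawY 7.769224678357016
clock: 13.3
ee_pos: [0.4921, 0.0562, 0.0244]
tool_rot: [0.657, 0.754, -0.002, 0.002]
contact_force: [1.0, -21.2, -0.6]
gripper_width: -0.0001
finger_force: 10.7
[0.4921 0.0562 0.0244] F [-21.1601  -1.8833   0.683 ] M [ 0.5182 -3.4336 -0.0332] yawY 7.8079540404496495
```

Converted, -0.09 m is -18, -0.05 m is -10.

```bash
python3 inch.py '-4,0,0,0,0,0;-6,0,-8,0,0,0;-10,0,-18,0,0,0;-10,0,-18,0,0,0'; python3 go.py .4215 -.116 .09 7.75
```

```text
clock: 13.8
ee_pos: [0.501, 0.0089, 0.1178]
tool_rot: [0.658, 0.753, 0.002, 0.003]
contact_force: [-0.3, 0.1, -0.5]
gripper_width: -0.0002
finger_force: 0.0
[-0.1132 -0.0956  0.0273] [ 0.0079  0.0022 -0.0017] 13.8
```

```bash
python3 inch.py '-8,-6.8,2,0,0,0;-16,-13.6,4,0,0,0;-22.4,-19,4.6,0,0,0;-22.4,-19,4.6,0,0,0;-22.4,-19,4.6,0,0,0;-22.4,-19,4.6,0,0,0' .07; python3 go.py .4215 -.116 .0115 7.75
python3 - <<'E'
from h import *
import cv2
w=r.capture("wrist")
cv2.imwrite("pics/w3.png",cv2.resize(w,None,fx=1.5625,fy=1.5625,interpolation=cv2.INTER_CUBIC)[:,:,::-1])
E
```

```text
clock: 14.55
ee_pos: [0.4197, -0.1127, 0.0911]
tool_rot: [0.657, 0.754, 0.0, -0.0]
contact_force: [-0.5, -0.1, -0.3]
gripper_width: 0.0701
finger_force: 0.0
[-0.0035  0.0013  0.0796] [ 0.0001 -0.0003  0.0012] 14.55
```

View pics/w3.png

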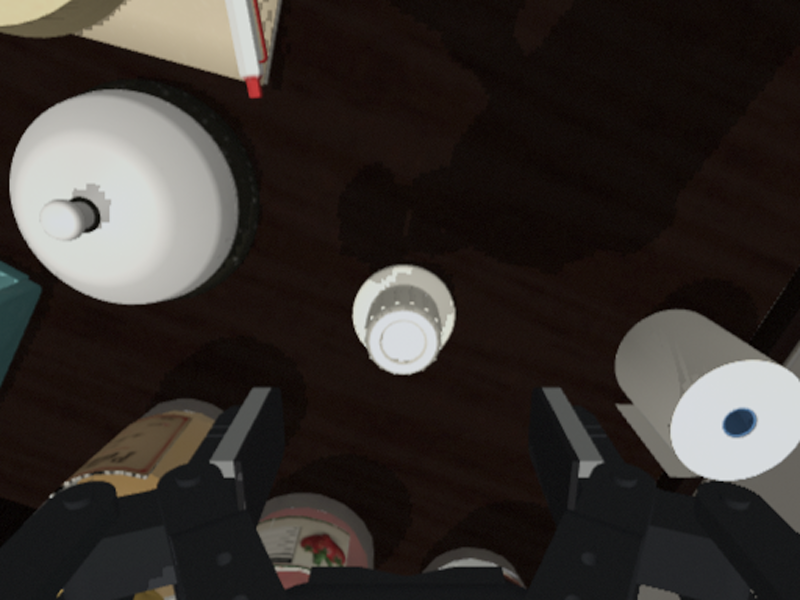

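The cap's top is at (403,341), centred between the fingers. The jars and the till roll stand outside the finger track.

```bash
python3 - <<'E'
from h import *
np.set_printoptions(precision=4,suppress=True)
cw,ct=r.calibration("wrist"),r.calibration("top")
W=lambda u,v:ray(cw,crop((u,v),(0,0),1.5625))
print("cap",*tri(W(403,341),ray(ct,crop((724,325),(125,130),4.303))),atz(W(403,341),.037))
for n,p,z in(("honey",(335,248),.112),("jam",(356,220),.092),("oliv",(362,180),.094),("roll",(295,152),.057)):print(n,atz(ray(ct,p),z))
E
python3 go.py .4216 -.1163 .0115 7.75
```

```text
cap [ 0.4206 -0.1154  0.0402] 0.0016917195734871436 [ 0.4199 -0.1168  0.037 ]
honey [ 0.3265 -0.1979  0.112 ]
jam [ 0.3853 -0.2499  0.092 ]
oliv [ 0.4738 -0.2655  0.094 ]
roll [ 0.5444 -0.1216  0.057 ]
[-0.0038  0.0013  0.0797] [ 0.0001 -0.0002  0.0014] 14.6
```

Converted, -0.004 m is -0.8, 0.0795 m is 15.9.

```bash
python3 inch.py '-0.8,0.1,6,0,0,0;-0.8,0.1,11,0,0,0;-0.8,0.1,14,0,0,0;-0.8,0.1,15.9,0,0,0;-0.8,0.1,15.9,0,0,0;-0.8,0.1,15.9,0,0,0'; python3 st.py; python3 inch.py '0,0,0,0,0,0;0,0,0,0,0,0;0,0,0,0,0,0;0,0,0,0,0,0' 0.02 60; python3 st.py
```

```text
clock: 15.35
ee_pos: [0.4208, -0.1175, 0.0123]
tool_rot: [0.658, 0.753, 0.0, 0.0]
contact_force: [-0.1, 0.1, 0.1]
gripper_width: 0.0702
finger_force: 0.0
[ 0.4208 -0.1175  0.0123] F [ 0.1083 -0.0372 -0.0839] M [ 0.0032 -0.0048  0.0061] yawY 7.759553554753232
clock: 15.85
ee_pos: [0.4205, -0.1176, 0.0124]
tool_rot: [0.658, 0.753, 0.0, 0.0]
contact_force: [-1.3, 0.8, 6.6]
gripper_width: 0.0297
finger_force: 58.7
[ 0.4205 -0.1176  0.0124] F [ 0.933  -1.2079 -6.5529] M [ 0.2461  0.1438 -0.0082] yawY 7.7318407669154166
```

Converted, -0.1 m is -20, -0.09 m is -18.

```bash
python3 inch.py '0,0,-8,0,0,0;0,0,-18,0,0,0;0,0,-20,0,0,0;0,0,-20,0,0,0' - 100; python3 go.py .4768 .1705 .11 7.75
```

```text
clock: 16.35
ee_pos: [0.4204, -0.1176, 0.1121]
tool_rot: [0.658, 0.753, 0.0, 0.001]
contact_force: [0.8, 0.4, -0.8]
gripper_width: 0.0287
finger_force: 98.6
[0.2779 0.0946 0.002 ] [ 0.0011  0.0006 -0.0004] 16.35
```

Converted, 0.278 m is 55.6, 0.26 m is 52.

```bash
python3 inch.py '10,3.4,0.4,0,0,0;22,7.4,0.4,0,0,0;34,11.4,0.4,0,0,0;44,15,0.4,0,0,0;52,17.6,0.4,0,0,0;55.6,18.92,0.4,0,0,0;55.6,18.92,0.4,0,0,0;55.6,18.92,0.4,0,0,0;55.6,18.92,0.4,0,0,0'; python3 st.py
python3 - <<'E'
from h import *
import cv2
w=r.capture("wrist")
cv2.imwrite("pics/w4.png",cv2.resize(w,None,fx=1.5625,fy=1.5625,interpolation=cv2.INTER_CUBIC)[:,:,::-1])
E
```

```text
clock: 17.48
ee_pos: [0.4765, 0.1694, 0.1097]
tool_rot: [0.658, 0.753, -0.0, -0.0]
contact_force: [0.0, 0.5, -1.0]
gripper_width: 0.0288
finger_force: 98.7
[0.4765 0.1694 0.1097] F [0.4881 0.1027 1.0336] M [0.034  0.0078 0.0206] yawY 7.6330102055006295
```

View pics/w4.png

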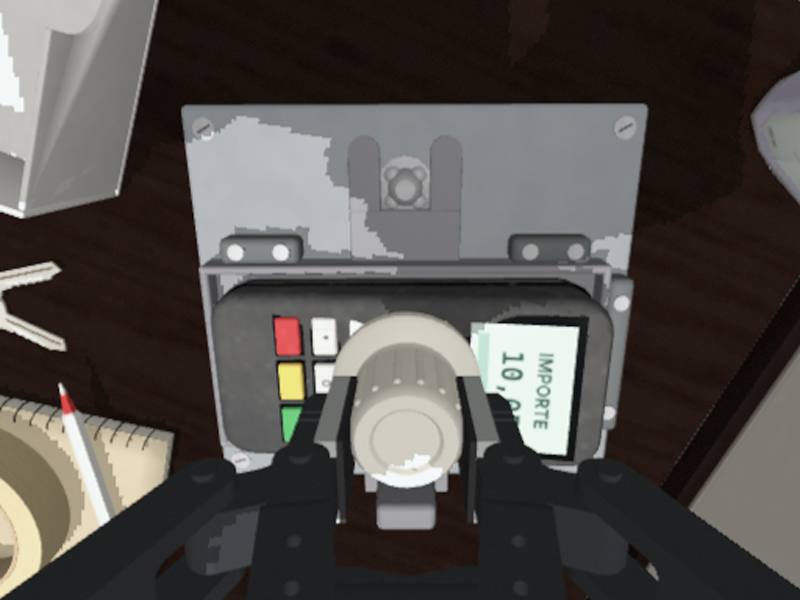

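The stud tip is at (405,187), centred in the slot that spans 380 to 430. The tray edge lies flush along both lugs at v≈262 and against the rail at u≈608. The held knob's top is at (406,440).

```bash
python3 - <<'E'
from h import *
np.set_printoptions(precision=4,suppress=True)
cw=r.calibration("wrist");s=r.read_state();Q=R.from_quat(s["tool_rot"])
W=lambda u,v:ray(cw,crop((u,v),(0,0),1.5625))
st=atz(W(405,187),.0298);c=atz(W(406,440),s["ee_pos"][2]+.0246)
# flange front rim (+x edge) at cap z 7 -> 0.0054 below TCP
f=atz(W(406,313),s["ee_pos"][2]-.0054)
i=lambda p:Q.inv().apply(p-s["ee_pos"])
print("stud",st,i(st),"cap top",i(c),"flange front",i(f)-[.023,0,0])
E
```

```text
stud [0.4698 0.2226 0.0298] [0.0535 0.0003 0.08  ] cap top [ 0.001   0.0007 -0.0246] flange front [0.0018 0.0007 0.0054]
```

Converted, 0.0517 m is 10.34, 0.05 m is 10.

```bash
python3 inch.py '5,0,0,0,0,0;9,0,2,0,0,0;10.34,0,6,0,0,0;10.34,0,10,0,0,0;10.34,0,10,0,0,0;10.34,0,10,0,0,0' - 120; python3 st.py;python3 inch.py '0,0,1.2,0,0,0;0,0,2.4,0,0,0;0,0,3.6,0,0,0;0,0,4,0,0,0;0,0,4,0,0,0'; python3 st.py
```

```text
clock: 18.27
ee_pos: [0.4702, 0.2216, 0.0605]
tool_rot: [0.658, 0.753, 0.0, 0.0]
contact_force: [0.4, 0.2, -1.1]
gripper_width: 0.028
finger_force: 118.4
[0.4702 0.2216 0.0605] F [0.1725 0.4051 1.0527] M [-0.0081 -0.0399 -0.01  ] yawY 7.689130772390316
clock: 18.9
ee_pos: [0.4696, 0.2219, 0.0396]
tool_rot: [0.658, 0.753, -0.0, -0.0]
contact_force: [0.4, -0.1, -1.2]
gripper_width: 0.0283
finger_force: 118.4
[0.4696 0.2219 0.0396] F [-0.1302  0.376   1.1958] M [-0.019  -0.0505  0.0192] yawY 7.739345149627756
```

No contact yet at 0.0396, so the cap is over the tip. I'll keep pressing in small steps.

Converted, 0.006 m is 1.2, 0.004 m is 0.8.

```bash
python3 inch.py '0,0,0.4,0,0,0;0,0,0.8,0,0,0;0,0,1.2,0,0,0;0,0,1.2,0,0,0'; python3 st.py;python3 inch.py '0,0,0.2,0,0,0;0,0,0.4,0,0,0;0,0,0.6,0,0,0;0,0,0.6,0,0,0'; python3 st.py
```

```text
clock: 19.4
ee_pos: [0.4694, 0.2216, 0.0337]
tool_rot: [0.658, 0.753, -0.0, -0.0]
contact_force: [-1.1, -2.1, 0.5]
gripper_width: 0.0282
finger_force: 119.0
[0.4694 0.2216 0.0337] F [-1.8801 -1.4087 -0.5283] M [ 0.2824 -0.3562  0.0195] yawY 7.7485798418221234
clock: 19.9
ee_pos: [0.47, 0.2217, 0.0319]
tool_rot: [0.658, 0.753, 0.0, 0.0]
contact_force: [-2.2, -4.3, 10.7]
gripper_width: 0.0283
finger_force: 120.4
[0.47   0.2217 0.0319] F [ -3.994   -2.7872 -10.7026] M [ 0.6306 -0.7146 -0.0331] yawY 7.745970813582794
```

Converted, -0.0004 m is -0.08, 0.0015 m is 0.3.

```bash
python3 inch.py '-0.12,-0.08,0.2,0,0,0;-0.12,-0.08,0.3,0,0,0;-0.12,-0.08,0.3,0,0,0'; python3 st.py;python3 inch.py '0,0,0.2,0,0,0;0,0,0.3,0,0,0;0,0,0.3,0,0,0'; python3 st.py
```

```text
clock: 20.27
ee_pos: [0.4697, 0.2212, 0.0301]
tool_rot: [0.658, 0.753, 0.0, 0.0]
contact_force: [-1.4, -2.5, 6.0]
gripper_width: 0.0279
finger_force: 120.3
[0.4697 0.2212 0.0301] F [-2.3096 -1.6852 -5.9771] M [ 0.3923 -0.4471 -0.0609] yawY 7.735801664349626
clock: 20.65
ee_pos: [0.469, 0.2211, 0.0269]
tool_rot: [0.658, 0.753, -0.001, -0.0]
contact_force: [1.8, -1.5, -8.6]
gripper_width: 0.028
finger_force: 118.9
[0.469  0.2211 0.0269] F [-1.7448  1.5942  8.5967] M [-0.1482 -0.2745 -0.0365] yawY 7.7324936184747495
```

The click came: the force peaked at about 10 N and then turned to a pull of 8.6 N. I'll press on to the hard stop.

The manual's scale: shifts go in units of 5 mm and turns go in units of 0.05 rad. Converting my numbers, 0.003 m is 0.6, 0.002 m is 0.4.

```bash
python3 inch.py '0,0,0.2,0,0,0;0,0,0.4,0,0,0;0,0,0.6,0,0,0;0,0,0.6,0,0,0'; python3 st.py;python3 inch.py '0,0,0.2,0,0,0;0,0,0.4,0,0,0;0,0,0.4,0,0,0;0,0,0.4,0,0,0'; python3 st.py
```

```text
clock: 21.15
ee_pos: [0.4695, 0.2215, 0.025]
tool_rot: [0.658, 0.753, 0.0, 0.0]
contact_force: [-0.0, -0.3, -1.6]
gripper_width: 0.0274
finger_force: 119.1
[0.4695 0.2215 0.025 ] F [-0.2774 -0.0775  1.5657] M [ 0.1417 -0.1321 -0.0074] yawY 7.729260095859017
clock: 21.65
ee_pos: [0.4698, 0.2216, 0.0243]
tool_rot: [0.658, 0.753, 0.001, 0.0]
contact_force: [-4.6, -1.8, 12.1]
gripper_width: 0.0282
finger_force: 120.3
[0.4698 0.2216 0.0243] F [ -1.143   -4.7602 -12.0745] M [ 0.6996 -0.1104 -0.0014] yawY 7.743546726387697
```

Converted, 0.0015 m is 0.3, 0.001 m is 0.2.

```bash
python3 inch.py '0,-0.06,0.2,0,0,0;0,-0.06,0.3,0,0,0;0,-0.06,0.3,0,0,0;0,-0.06,0.3,0,0,0;0,-0.06,0.3,0,0,0'; python3 st.py
```

```text
clock: 22.28
ee_pos: [0.4698, 0.2217, 0.0242]
tool_rot: [0.658, 0.753, 0.001, 0.001]
contact_force: [-8.0, -3.6, 23.9]
gripper_width: 0.0281
finger_force: 121.4
[0.4698 0.2217 0.0242] F [ -2.4484  -8.3031 -23.9071] M [ 1.2479 -0.2715  0.0519] yawY 7.7486135374255145
```

Converted, 0.0003 m is 0.06.

```bash
python3 inch.py '0,0,0.06,0,0,0;0,0,0.06,0,0,0;0,0,0.06,0,0,0;0,0,0.06,0,0,0'; python3 st.py
python3 - <<'E'
from h import *
import cv2
w=r.capture("wrist");t=r.capture("scene")[110:250,160:350]
a=cv2.resize(w,(400,300));b=cv2.resize(t,(400,300),interpolation=cv2.INTER_CUBIC)
cv2.imwrite("pics/f.png",np.hstack([a,b])[:,:,::-1])
E
```

```text
clock: 22.78
ee_pos: [0.4698, 0.2217, 0.0241]
tool_rot: [0.658, 0.753, 0.001, 0.001]
contact_force: [-8.6, -2.9, 26.3]
gripper_width: 0.028
finger_force: 121.6
[0.4698 0.2217 0.0241] F [ -1.674   -8.798  -26.3734] M [ 1.3757 -0.319  -0.0168] yawY 7.750683242703366
```

View pics/f.png

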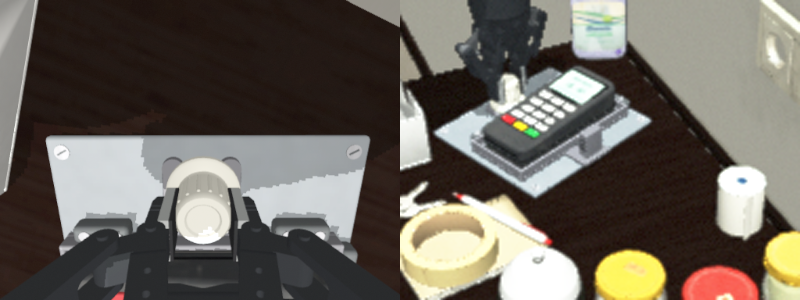

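The cap is home over the fork at (203,180 in the left half), the cradle is still square and the bystanders haven't moved. The hold is steady at 26 N, so I'm handing in.

```bash
python3 -c "
from cell import r
print(r.hand_in())"
```

```text
the job is handed in; nothing more can be done
None
```

The job is handed in: the cradle sits square against the rail and both lugs with its fork round the stud, and the cap clicked and is fully home, still held and pressed down with about 26 N at about 23 s, with the jars and till roll left where they stood.

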